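# Refit the weighing pan and release the transport lock

### The arm

A 7-joint arm with a two-finger parallel gripper is mounted at the origin on the work surface. World frame = base frame: x ahead of the robot, y to its left, z up, the work surface at z = 0. Lengths are in m, angles in rad, forces in N, time in s.
With the tool pointing down it reaches from about 0.375 to 0.925 m from the base axis. Payload 3.1 kg.
Tool frame: the origin (TCP) lies midway between the tips of the shut fingers; the grasp point (between the pads) lies 19 mm behind it; z points along the fingers, y is the line along which they close (so a half turn about z gives the same grasp; the last joint's range is limited). The gripper opens to 85 mm and grips with 20 to 120 N. Pads are 22 mm wide; open, the fingers measure 114 mm over their backs; the gripper's body (76 mm by 85 mm) begins 54 mm behind the grasp point. The pads swing forward as they close: fully open they stand 13 mm farther back than shut.
Start: joints at [1.245, 0.383, 0.044, 1.598, -0.018, 1.161, -0.05], TCP at [0.147, -0.633, 0.231] pointing down, gripper open.
Joint ranges: [-2.61, 2.61], [-0.41, 2.15], [-1.48, 1.57], [0, 2.5], [-1.57, 4.71], [0.05, 1.97], [-2.85, 2.85]. Speed limits (rad/s): [2.79, 2.79, 3.14, 3.14, 3.14, 3.14, 3.14].

### API

Orientations are given as a unit quaternion [w, x, y, z].
In Python, from workcell import observe, viewer, robot gives the robot as it stands.
- The arm moves only by the shell command python3 -m jog 'ROWS' [OPENING] [FORCE]. ROWS is JSON, a list of rows, each a list of 4 numbers: the shift along the tool's x, y, z in units of 0.1 m (1.0 is 0.1 m), then the turn about the tool's z in units of 90 degrees (1.0 is 90 degrees). A call has 1 to 12 rows; each row is the pose to reach, as a shift and turn from the pose commanded when the call began, along the tool's axes at that moment; what a row does not reach only later rows make up. A row lasts 1/12 s, in which the tool goes at most 41.7 mm and 7.16 degrees, less where a joint would pass 70% of its speed; a pose out of reach is approached as far as the arm can. A call with a number of a shift or a turn outside -1 to 1 is refused whole. A call with a gripper value outside its range is refused whole. OPENING is the opening, from -1 (shut) to 1 (fully open), so that 0 is half open, set as the call begins (- or left out, the last holds). The fingers move at their own pace and stop on an object; FORCE is the grip in N (left out, the last holds). Time passes only in rows, so rows that repeat a pose let the fingers close. It gives the time, the measured TCP pose, the force, the opening and the grip force at its end, in the units of the state.
- observe(): the state, without advancing time (a new reading comes with each control period).
- viewer.camera(name): name is "side" or "top"; returns the picture (384x512x3 uint8, red, green, blue); there is no depth.
- viewer.camera_info(name): a dict with "K" (3x3 intrinsics, pixels), "k1" (the pictures are not rectified: a ray, as slopes to the right and down, at radius r is drawn at 1 + k1 r^2 times it, then the intrinsics apply), "origin" and "attitude" of the camera in the world. Camera axes: x right, y up, looking along -z (the intrinsics and any distortion apply to the point x, -y, -z); pixel columns grow to the right and rows downward; lengths in m; the calibration is good to about 2 mm. A picture is of the moment at which its call begins. camera_info takes no time and is no camera call.
- robot.finish_job(): hands the job in; it is judged then, once.
The state is a dict: "t": time; "joint_positions": joint angles; "qd": joint speeds; "tau": joint torques, N m; "tool_pos": TCP position; "ee_rot": TCP orientation; "wrist_force": force on the tool from outside, world axes, zero at the start; "wrist_torque": the same for the moment, N m; "grip_width": finger opening in m; "gripper_force": force on a finger pad.
Only numpy, scipy, OpenCV 4.12 (cv2) and the standard library are available. Lean on these libraries where they do the work, as an engineer would, in place of code of your own. Each camera call takes 0.05 s, during which the arm holds its last target. There are 200 camera calls.

### The job

Fit the round steel weighing pan onto the bare dome of the lab balance: set it down gently, stud upwards, so that it balances level on the dome by itself. Then turn the black butterfly knob on the balance clockwise (seen from above) until it stops, to release the transport lock, without knocking the little glass pane beside it or upsetting the pan. Leave the beaker, jar and brass weight where they are.

Things in the scene. Friction and masses are not known exactly. Their poses are not given: they have to be found in the camera images.
- pan: Weighing pan, loose, 0.16 to 0.28 kg: flat stainless disc 90 mm across and 4 mm thick, flat underside, with an upright round steel grip stud in the middle of its top, 18 mm in diameter and 32 mm tall (stud top 36 mm above the underside). Starts flat on the bench, stud up. Origin: centre of the underside; z up along the stud. Its balance point is on the stud's axis.
- dome_top (a point): Highest point of the fixed, smooth steel dome that carries the pan: part of a sphere of radius 45 mm, rising 22 mm from the balance's deck; its top is 87 mm above the bench. No socket or rim: a pan set off-centre tilts (about 0.024 rad for each mm) or slides off. Axes as those of balance.
- balance: Laboratory balance, white plastic, fixed to the bench, 200 mm wide (its y) and 270 mm deep (its x, from -150 to +120 mm), flat deck 65 mm above the bench; lower sloping display panel at the front, from x = -150 to -80 mm and under 60 mm high. Origin: on the bench under the housing; z up, -x is the front (towards the robot, turned up to 20 degrees). The dome's axis is at x = +60, y = 0 mm; the knob's axis at x = -49, y = 0 mm.
- pane: Low glass draught pane in a thin aluminium frame, fixed across the deck between knob and dome: 5 mm thick glass (x; frame posts 9 mm), 188 mm long (y), 45 mm high, its top 110 mm above the bench. Origin: middle of its lower edge, on the deck, at balance x = -5 mm. Axes as those of balance.
- lock (a joint): Angle of the butterfly knob (transport lock), rad: 0 = wings parallel to the pane (locked); grows turning clockwise seen from above, to a hard stop at 1.5 (released), where the wings point at the pane. Starts between 0 and 0.35. Stays where it is left; turning takes about 0.06 N m.
- lock_grip (a point): Point on the vertical axis of the black butterfly knob, mid-height of its wings, 98 mm above the bench. The wings are one straight upright bar along this point's y axis, 54 mm long tip to tip, 10 mm thick (this point's x) and 26 mm tall (from 13 mm below to 12 mm above this point). The axis is 41 mm from the near face of the glass; wing tips pass it with 14 mm to spare. This point turns with the knob.
- beaker: Glass beaker, 66 mm across, 85 mm tall, loose bystander. Origin: centre of the underside.
- jar: White plastic jar, 60 mm across, 75 mm tall, loose bystander. Origin: centre of the underside.
- weight: Brass calibration weight with a small top knob, 38 mm across, 62 mm tall, loose bystander. Origin: centre of the underside.
Mind the look-alikes: they are no part of the job. Several things look just like the pan: the one meant starts nearest to the robot's base.

How it is judged:
By the outcome, as a careful person would: the job done as asked, in the order asked, and still so for the second after the job is handed in, with the robot touching nothing.
It also fails if it takes over 56 s, if anything falls off the work surface, if the arm or the gripper's body presses on something with over 40 N, if the wrist force passes 120 N, or if a joint passes its speed limit or range.

## Working session

There is one attempt and no reset: what is moved stays moved. The work goes in short steps, Python scripts to look and compute and a shell command to move; the robot and the scene stay as the last step left them, time stands still between calls to the robot, and variables do not carry over. Pictures are saved under pics/ and viewed, at most 10 in all, crops included, and the job is handed in when it is done.

```bash
mkdir -p pics
cat > h.py <<'E'
import numpy as np, cv2
from workcell import observe, viewer, robot
from scipy.spatial.transform import Rotation as R
def cam(n):
    i=viewer.camera_info(n); return i
def rot(a):
    a=np.array(a,float)
    return a if a.shape==(3,3) else R.from_quat(np.r_[a[1:],a[0]]).as_matrix()
def ray(n,u,v):
    i=cam(n);K=np.array(i["K"])
    d=np.array([(u-K[0,2])/K[0,0],(v-K[1,2])/K[1,1]]);s=d.copy()
    for _ in range(30): s=d/(1+i["k1"]*(s@s))
    return np.array(i["origin"]),rot(i["attitude"])@np.array([s[0],-s[1],-1])
def at_z(n,u,v,z):
    o,d=ray(n,u,v); return o+d*(z-o[2])/d[2]
def proj(n,p):
    i=cam(n);K=np.array(i["K"]);c=rot(i["attitude"]).T@(np.array(p)-np.array(i["origin"]))
    s=np.array([c[0],-c[1]])/-c[2];s=s*(1+i["k1"]*(s@s));return K[:2,:2]@s+K[:2,2]
def snap(n,f):
    im=viewer.camera(n)[...,::-1];cv2.imwrite(f"pics/{f}_raw.png",im);cv2.imwrite(f"pics/{f}.png",cv2.resize(im,(800,600),interpolation=cv2.INTER_CUBIC));return im
E
python3 - <<'E'
from h import *
snap("top","t0");snap("side","s0")
for n in("top","side"):print(cam(n))
print(observe())
E
```

```text
{'K': array([[367.03972927,   0.        , 251.79389649],
       [  0.        , 367.03972927, 189.29736856],
       [  0.        ,   0.        ,   1.        ]]), 'k1': 0.017488953765797597, 'origin': array([ 0.35385118, -0.06917257,  1.28845541]), 'attitude': array([ 0.71191164,  0.07456674, -0.06033182, -0.69568793])}
{'K': array([[478.05066081,   0.        , 256.61790284],
       [  0.        , 478.05066081, 184.36656955],
       [  0.        ,   0.        ,   1.        ]]), 'k1': -0.11075659789574606, 'origin': array([0.50161157, 0.90110921, 0.80402765]), 'attitude': array([-0.04799339, -0.02065167,  0.4484706 ,  0.89226916])}
{'t': 0.1, 'joint_positions': array([ 1.24518132,  0.3837391 ,  0.0438208 ,  1.5994123 , -0.01788499,
        1.1612173 , -0.04989984]), 'qd': array([-0.00037954,  0.00026439,  0.00210836, -0.00369004,  0.00164401,
        0.00077037, -0.00019768]), 'tau': array([ 2.83485046e-03, -4.34729934e+01,  1.02957286e+00, -2.50453430e+01,
        1.09216146e-02,  5.52420199e-03, -9.77079537e-06]), 'tool_pos': array([ 0.14661319, -0.63237051,  0.23002383]), 'ee_rot': array([-1.17494710e-03,  9.93513117e-01,  1.13711325e-01, -2.00873204e-04]), 'wrist_force': array([-0.08996149,  0.90716294, -0.23995676]), 'wrist_torque': array([0.00598518, 0.02344523, 0.05828756]), 'gripper_force': 0.0, 'grip_width': 0.08523897080859796}
```

View pics/t0.png

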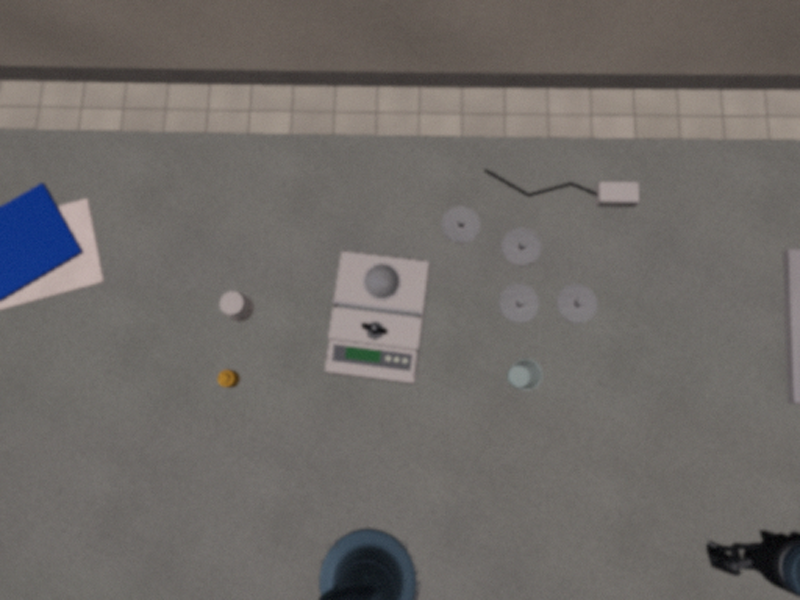

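View pics/s0.png

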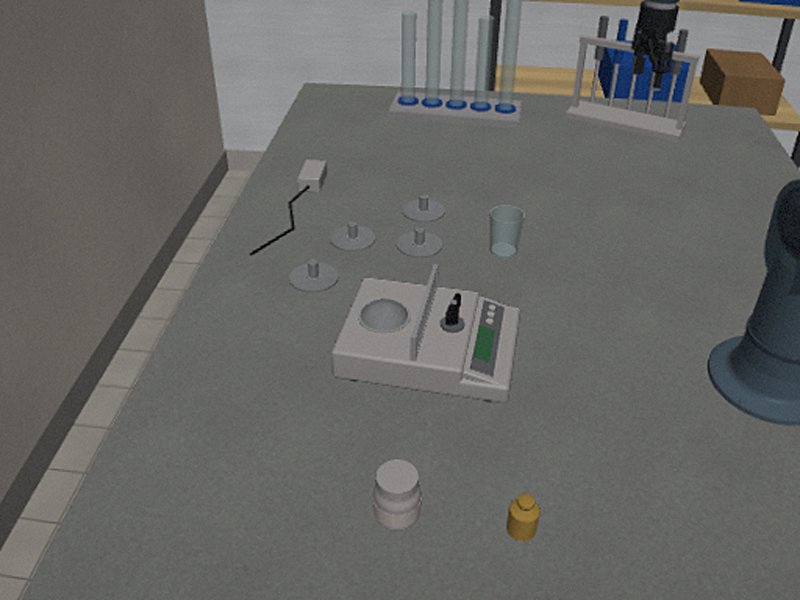

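The top view shows the dome at (381,281), the knob at (374,330) and four pans, with the one nearest the base at (519,303). The beaker is at (522,375), the jar at (233,305) and the weight at (228,379). In the side view the target pan is at (419,241). Next I fit the pan and balance with subpixel accuracy.

```bash
cat >> h.py <<'E'
from scipy.optimize import minimize
from scipy.ndimage import map_coordinates as mc
def ringfit(n,im,x0,r,z,dr=0.006,zlo=None):
    g=cv2.cvtColor(im,cv2.COLOR_BGR2GRAY).astype(float);g=cv2.GaussianBlur(g,(0,0),.7)
    A=np.linspace(0,2*np.pi,120,endpoint=False)
    def prof(c,rr):
        P=np.array([proj(n,(c[0]+rr*np.cos(a),c[1]+rr*np.sin(a),z)) for a in A]);return mc(g,[P[:,1],P[:,0]],order=1)
    f=lambda c:-np.mean(np.tanh(np.abs(prof(c,r-dr)-prof(c,r+dr))/15))
    best=min(((f((x0[0]+i,x0[1]+j)),x0[0]+i,x0[1]+j) for i in np.arange(-.012,.013,.004) for j in np.arange(-.012,.013,.004)))
    s=minimize(f,best[1:],method="Nelder-Mead",options=dict(initial_simplex=np.array(best[1:])+np.array([[0,0],[.003,0],[0,.003]]),xatol=1e-5))
    return s.x,s.fun
E
python3 - <<'E'
from h import *
t=cv2.imread("pics/t0_raw.png");s=cv2.imread("pics/s0_raw.png");k=.64
for nm,u in dict(A=(461,224),B=(521,246),C=(519,303),D=(577,303)).items():
    p=at_z("top",u[0]*k,u[1]*k,.004);print(nm,p[:2],np.hypot(*p[:2]))
p=at_z("top",519*k,303*k,.004)[:2]
print("pan",ringfit("top",t,p,.045,.004),ringfit("side",s,p,.045,.004))
d=at_z("top",381*k,281*k,.08)[:2]
print("dome",d,ringfit("top",t,d,.0387,.065),ringfit("side",s,d,.0387,.065))
kn=at_z("top",374*k,330*k,.1);print("knob",kn, at_z("side",453*k,310*k,.098))
for u in[(341,252),(429,262)]:print("bk",at_z("top",u[0]*k,u[1]*k,.065))
for nm,u,z in[("beaker",(528,375),.0),("jar",(233,303),.075),("wt",(228,378),.06)]:print(nm,at_z("top",u[0]*k,u[1]*k,z))
print("side pane ends",at_z("side",436*k,266*k,.11),at_z("side",413*k,330*k,.11))
a=cv2.resize(t[150:260,190:290],(800,600)[:1]*1+(800,)) if 0 else cv2.resize(t[155:245,200:285],(400,424),interpolation=cv2.INTER_CUBIC)
b=cv2.resize(s[165:260,205:340],(400,281),interpolation=cv2.INTER_CUBIC)
c=np.zeros((424,800,3),np.uint8);c[:,:400]=a;c[:281,400:]=b;cv2.imwrite("pics/z0.png",c)
E
```

```text
A [ 0.77581681 -0.19343569] 0.7995680619897213
B [ 0.7253207  -0.33171617] 0.7975749121059966
C [ 0.59141812 -0.32493256] 0.6748011256728781
D [ 0.59423918 -0.45515841] 0.748524805111112Traceback (most recent call last):
  File "<stdin>", line 6, in <module>
  File "h.py", line 29, in ringfit
    best=min(((f((x0[0]+i,x0[1]+j)),x0[0]+i,x0[1]+j) for i in np.arange(-.012,.013,.004) for j in np.arange(-.012,.013,.004)))
  File "h.py", line 29, in <genexpr>
    best=min(((f((x0[0]+i,x0[1]+j)),x0[0]+i,x0[1]+j) for i in np.arange(-.012,.013,.004) for j in np.arange(-.012,.013,.004)))
               ~^^^^^^^^^^^^^^^^^^^
  File "h.py", line 28, in <lambda>
    f=lambda c:-np.mean(np.tanh(np.abs(prof(c,r-dr)-prof(c,r+dr))/15))
                                       ~~~~^^^^^^^^
  File "h.py", line 27, in prof
    P=np.array([proj(n,(c[0]+rr*np.cos(a),c[1]+rr*np.sin(a),z)) for a in A]);return mc(g,[P[:,1],P[:,0]],order=1)
                ~~~~^^^^^^^^^^^^^^^^^^^^^^^^^^^^^^^^^^^^^^^^^^^
  File "h.py", line 17, in proj
    i=cam(n);K=np.array(i["K"]);c=rot(i["attitude"]).T@(np.array(p)-np.array(i["origin"]))
  File "h.py", line 5, in cam
    i=viewer.camera_info(n); return i
ValueError: time passes only in moves, steps and waits
```

```bash
sed -i 's/^def cam(n):/import functools\n@functools.lru_cache\ndef cam(n):/' h.py
python3 - <<'E'
from h import *
t=cv2.imread("pics/t0_raw.png");s=cv2.imread("pics/s0_raw.png");k=.64
p=at_z("top",519*k,303*k,.004)[:2]
print("pan",ringfit("top",t,p,.045,.004),ringfit("side",s,p,.045,.004))
d=at_z("top",381*k,281*k,.08)[:2]
print("dome",d,ringfit("top",t,d,.0387,.065),ringfit("side",s,d,.0387,.065))
kn=at_z("top",374*k,330*k,.1);print("knob",kn, at_z("side",453*k,310*k,.098))
for u in[(341,252),(429,262)]:print("bk",at_z("top",u[0]*k,u[1]*k,.065))
for nm,u,z in[("beaker",(528,375),.0),("jar",(233,303),.075),("wt",(228,378),.06)]:print(nm,at_z("top",u[0]*k,u[1]*k,z))
print("side pane ends",at_z("side",436*k,266*k,.11),at_z("side",413*k,330*k,.11))
a=cv2.resize(t[155:245,200:285],(400,424),interpolation=cv2.INTER_CUBIC)
b=cv2.resize(s[165:260,205:340],(400,281),interpolation=cv2.INTER_CUBIC)
c=np.zeros((424,800,3),np.uint8);c[:,:400]=a;c[:281,400:]=b;cv2.imwrite("pics/z0.png",c)
E
```

```text
pan (array([ 0.59350079, -0.32402869]), np.float64(-0.5842340686598421)) (array([ 0.58927968, -0.32313728]), np.float64(-0.5742895243253769))
dome [ 0.61923727 -0.01418523] (array([ 0.62372544, -0.0138434 ]), np.float64(-0.9891074768841964)) (array([ 0.6208521 , -0.01408035]), np.float64(-0.9197632340682219))
knob [ 0.50983813 -0.0035003   0.1       ] [0.51140824 0.00362227 0.098     ]
bk [0.68623824 0.07677911 0.065     ]
bk [ 0.66741166 -0.11769727  0.065     ]
beaker [ 0.43029172 -0.34277336  0.        ]
jar [0.56504759 0.30414037 0.075     ]
wt [0.40532413 0.3066229  0.06      ]
side pane ends [ 0.54428152 -0.09319324  0.11      ] [0.56660013 0.07207332 0.11      ]
```

View pics/z0.png

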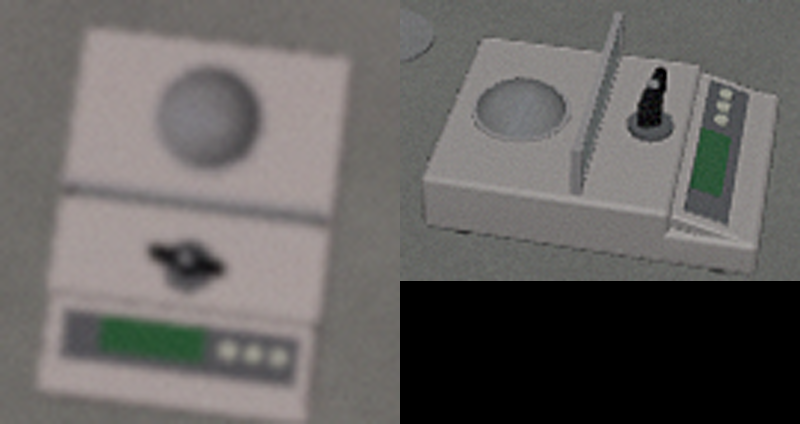

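Both cameras agree on the pan-to-dome vector to about 1 mm: roughly (+0.031, +0.3095). The balance yaw is about -6°. In the crop the wings sit at (187,262), slightly rotated from the pane. Now I move towards the pan.

```bash
cat >> h.py <<'E'
def go(x,y,z,yaw=None):
    """units for jog from measured pose; yaw = world angle (deg) of tool y line"""
    o=observe();M=rot(o["ee_rot"]);d=M.T@(np.array([x,y,z])-o["tool_pos"])
    a=np.degrees(np.arctan2(M[1,1],M[0,1]))
    print("units",np.round(d/.1,3),"tool_y ang",round(a,2),"turn",None if yaw is None else round(((a-yaw+90)%180-90)/90,3))
    print("t",round(o["t"],2),"pos",np.round(o["tool_pos"],4),"z-axis",np.round(M[:,2],4),"j",np.round(o["joint_positions"],2))
E
python3 -m jog '[[1,-0.4,0,0.21],[1,-0.4,0,0.21],[1,-0.4,0,0.21]]' 0.2 40
python3 -m jog '[[1,-0.85,0,0],[1,-0.85,0,0],[1,-0.85,0,0],[1,-0.85,0,0]]'
python3 -m jog '[[1,-0.85,0,0],[1,-0.85,0,0],[1,-0.85,0,0],[1,-0.85,0,0]]'
python3 -m jog '[[1,-0.85,0,0],[1,-0.85,0,0],[1,-0.85,0,0],[1,-0.85,0,0],[1,-0.85,0,0],[1,-0.85,0,0]]'
python3 -c "
from h import *
go(.5914,-.3236,.1,-96)"
```

```text
t: 0.35
tool_pos: [0.2386, -0.5689, 0.2304]
ee_rot: [-0.001, 0.999, -0.053, 0.001]
wrist_force: [1.6, 0.4, -0.1]
grip_width: 0.0522
gripper_force: 0.0
t: 0.68
tool_pos: [0.3533, -0.4893, 0.2307]
ee_rot: [-0.003, 0.999, -0.044, 0.003]
wrist_force: [2.3, 1.2, -0.4]
grip_width: 0.0512
gripper_force: 0.0
t: 1.02
tool_pos: [0.4603, -0.414, 0.2309]
ee_rot: [-0.003, 0.999, -0.044, 0.003]
wrist_force: [1.6, 1.1, -0.2]
grip_width: 0.0515
gripper_force: 0.0
t: 1.52
tool_pos: [0.5597, -0.3476, 0.2304]
ee_rot: [-0.0, 0.999, -0.05, -0.001]
wrist_force: [-0.6, -0.2, 0.6]
grip_width: 0.051
gripper_force: 0.0
units [ 0.294 -0.27   1.304] tool_y ang -95.7 turn 0.003
t 1.52 pos [ 0.5597 -0.3476  0.2304] z-axis [-1.6e-03  5.0e-04 -1.0e+00] j [ 0.59  0.41 -0.12  1.57  0.05  1.17 -1.22]
```

Run:
```python
# yaw of balance: fit of edges (from the stored pictures)
from h import *
k=.64
for n,f in(("top","t0"),("side","s0")):
    g=cv2.GaussianBlur(cv2.cvtColor(cv2.imread(f"pics/{f}_raw.png"),cv2.COLOR_BGR2GRAY).astype(float),(0,0),.7)
    def pt(p,c):
        x,y,th=p;cs,sn=np.cos(th),np.sin(th)
        q=proj(n,(x+cs*c[0]-sn*c[1],y+sn*c[0]+cs*c[1],c[2]));return mc(g,[[q[1]],[q[0]]],order=1)[0]
    S=np.linspace(-.085,.085,25);e=.005;z=.065
    L=[((.12-e,s,z),(.12+e,s,z)) for s in S]+[((s,.1-e,z),(s,.1+e,z)) for s in np.linspace(-.06,.11,25)]+[((s,-.1+e,z),(s,-.1-e,z)) for s in np.linspace(-.06,.11,25)]
    cost=lambda p:-np.mean([np.tanh((pt(p,a)-pt(p,b))/20) for a,b in L])
    best=None
    for th in np.radians([-10,-8,-6,-4,-2]):
        p0=np.array([.621-.06*np.cos(th),-.014-.06*np.sin(th),th])
        r=minimize(cost,p0,method="Nelder-Mead",options=dict(initial_simplex=p0+np.array([[0,0,0],[.004,0,0],[0,.004,0],[0,0,.03]])))
        if best is None or r.fun<best.fun:best=r
    x,y,th=best.x;print(n,best.fun,best.x[:2],np.degrees(th),"dome",x+.06*np.cos(th),y+.06*np.sin(th),"knob",x-.049*np.cos(th),y-.049*np.sin(th))
# knob wings: dark pixels in top view
t=cv2.cvtColor(cv2.imread("pics/t0_raw.png"),cv2.COLOR_BGR2GRAY)
vs,us=np.where(t[200:222,225:255]<70);us=us+225;vs=vs+200
P=np.array([at_z("top",u,v,.105)[:2] for u,v in zip(us,vs)]);c=P.mean(0);w,V=np.linalg.eigh(np.cov((P-c).T))
print(len(P),"wing c",c,"dir",np.degrees(np.arctan2(V[1,1],V[0,1])),w**.5)
```

```text
top -0.9057754093682328 [ 0.55966669 -0.00575901] -6.037411276539582 dome 0.6193338969492223 -0.012069677608223587 knob 0.510938472914206 -0.0006052958861675522
side -0.9019885918783389 [ 0.5566261  -0.00122062] -6.2386043609322925 dome 0.6162707787841174 -0.0077407688567281766 knob 0.5079162799180423 0.004104169956187443
54 wing c [ 0.51155802 -0.00463312] dir 77.87784090317015 [0.00470815 0.01253954]
```

```bash
python3 -m jog '[[0.294,-0.27,0.3,0],[0.294,-0.27,0.6,0],[0.294,-0.27,0.9,0],[0.294,-0.27,1,0],[0.294,-0.27,1,0],[0.294,-0.27,1,0]]' | head -2
python3 - <<'E'
from h import *
go(.5914,-.3236,.008,-96)
a=snap("top","t1");b=snap("side","s1")
c=np.zeros((400,800,3),np.uint8);u,v=proj("top",(.59,-.324,.02)).astype(int);c[:,:400]=cv2.resize(a[v-40:v+40,u-40:u+40],(400,400),interpolation=3)
u,v=proj("side",(.59,-.324,.05)).astype(int);c[:,400:]=cv2.resize(b[v-50:v+50,u-50:u+50],(400,400),interpolation=3);cv2.imwrite("pics/z1.png",c)
E
```

```text
t: 2.02
tool_pos: [0.5899, -0.3271, 0.1313]
units [ 0.013 -0.038  1.233] tool_y ang -96.04 turn -0.0
t 2.02 pos [ 0.5899 -0.3271  0.1313] z-axis [-1.5e-03 -9.0e-04 -1.0e+00] j [ 0.54  0.53 -0.13  1.61  0.08  1.01 -1.29]
```

View pics/z1.png

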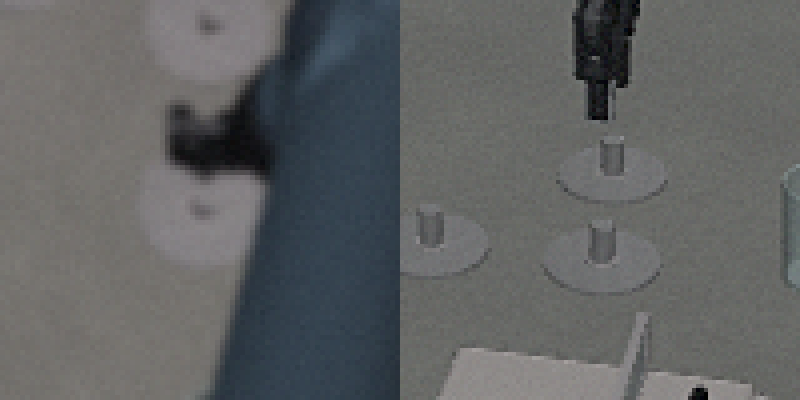

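```bash
cat >> h.py <<'E'
CAP=np.array([(.045*np.sin(f)*np.cos(a),.045*np.sin(f)*np.sin(a),.042+.045*np.cos(f)) for f in np.linspace(0,np.arccos(23/45),12) for a in np.linspace(0,2*np.pi,60)])
DISC=np.array([(.045*np.cos(a),.045*np.sin(a),z) for z in(0,.004) for a in np.linspace(0,2*np.pi,90)])
def hullfit(n,im,x0,pts,z=0,h=1.5,sign=0,sky=None):
    """xy of a shape by image contrast across its projected outline"""
    g=cv2.GaussianBlur(cv2.cvtColor(im,cv2.COLOR_BGR2GRAY).astype(float),(0,0),.6)
    def out(c):
        P=np.array([proj(n,p+np.array([c[0],c[1],z])) for p in pts]).astype(np.float32)
        H=cv2.convexHull(P)[:,0].astype(float);H=np.vstack([H,H[:1]]);s=np.r_[0,np.cumsum(np.hypot(*np.diff(H,axis=0).T))]
        q=np.linspace(0,s[-1],160,endpoint=False);Q=np.c_[np.interp(q,s,H[:,0]),np.interp(q,s,H[:,1])]
        T=np.roll(Q,-3,0)-np.roll(Q,3,0);N=np.c_[T[:,1],-T[:,0]]/np.hypot(*T.T)[:,None]
        if ((Q-Q.mean(0))*N).sum()<0:N=-N
        return Q,N
    Q0,N0=out(x0)   # linearise: shift outline by local jacobian
    J=np.c_[(out((x0[0]+.002,x0[1]))[0].mean(0)-Q0.mean(0))/.002,(out((x0[0],x0[1]+.002))[0].mean(0)-Q0.mean(0))/.002]
    S=lambda Q:mc(g,[Q[:,1],Q[:,0]],order=1)
    def f(c):
        Q=Q0+J@(np.array(c)-x0);d=S(Q-h*N0)-S(Q+h*N0)
        d=np.abs(d) if sign==0 else sign*d
        return -np.mean(np.tanh(d/20))
    x0=np.array(x0);G=np.arange(-.01,.0101,.002)
    b=min((f(x0+[i,j]),x0[0]+i,x0[1]+j) for i in G for j in G)
    r=minimize(f,b[1:],method="Nelder-Mead",options=dict(initial_simplex=np.array(b[1:])+np.array([[0,0],[.002,0],[0,.002]]),xatol=1e-5))
    return np.round(r.x,4),round(r.fun,3)
E
python3 - <<'E'
from h import *
for n,f in(("top","t0"),("side","s0")):
    im=cv2.imread(f"pics/{f}_raw.png")
    for h in(1,1.5,2):print(n,h,"pan",*hullfit(n,im,(.591,-.324),DISC,0,h),"dome",*hullfit(n,im,(.620,-.0125),CAP,0,h,-1))
E
```

```text
top 1 pan [ 0.5938 -0.3244] -0.346 dome [ 0.6235 -0.0142] -0.904
top 1.5 pan [ 0.594  -0.3243] -0.447 dome [ 0.6238 -0.0137] -0.959
top 2 pan [ 0.5936 -0.3241] -0.506 dome [ 0.6238 -0.0138] -0.975
side 1 pan [ 0.59   -0.3291] -0.391 dome [ 0.6201 -0.0132] -0.75
side 1.5 pan [ 0.5897 -0.3286] -0.419 dome [ 0.6206 -0.0121] -0.868
side 2 pan [ 0.5888 -0.3309] -0.425 dome [ 0.6205 -0.0125] -0.908
```

In the crop the open gripper is above the target pan, whose stud is at about (602,240), and nothing is in its way. I descend and grip.

```bash
python3 -m jog '[[0.013,-0.035,0.3,0],[0.013,-0.035,0.6,0],[0.013,-0.035,0.8,0],[0.013,-0.035,0.95,0],[0.013,-0.035,0.95,0]]' | grep -E 'pos|force'
python3 -m jog '[[0,0,0.15,0],[0,0,0.23,0],[0,0,0.25,0],[0,0,0.25,0]]' | grep -E 'pos|force'
python3 -c "
from h import *
go(.5914,-.3240,.008,-96)"
```

```text
tool_pos: [0.5915, -0.3212, 0.0343]
wrist_force: [-0.3, -0.8, -0.3]
gripper_force: 0.0
tool_pos: [0.5931, -0.3213, 0.0111]
wrist_force: [-0.5, 0.5, 0.4]
gripper_force: 0.0
units [-0.014  0.028  0.031] tool_y ang -95.85 turn 0.002
t 2.87 pos [ 0.5931 -0.3213  0.0111] z-axis [-4.e-04  2.e-04 -1.e+00] j [ 0.52  0.68 -0.12  1.65  0.1   0.82 -1.31]
```

```bash
python3 -m jog '[[-0.014,0.028,0.025,0],[-0.014,0.028,0.025,0]]' | grep -E 'pos|force'
python3 -m jog '[[0,0,0,0],[0,0,0,0],[0,0,0,0],[0,0,0,0],[0,0,0,0],[0,0,0,0],[0,0,0,0],[0,0,0,0]]' -1 45
python3 -m jog '[[0,0,-0.2,0],[0,0,-0.4,0],[0,0,-0.7,0],[0,0,-1,0],[0,0,-1,0],[0,0,-1,0]]' 
python3 -c "
from h import *
go(.622,-.0135,.16,-96)
a=snap('top','t2');b=snap('side','s2')
c=np.zeros((400,800,3),np.uint8);u,v=proj('top',(.59,-.324,.1)).astype(int);c[:,:400]=cv2.resize(a[v-40:v+40,u-40:u+40],(400,400),interpolation=3)
u,v=proj('side',(.59,-.324,.1)).astype(int);c[:,400:]=cv2.resize(b[v-50:v+50,u-50:u+50],(400,400),interpolation=3);cv2.imwrite('pics/z2.png',c)"
```

```text
tool_pos: [0.5916, -0.325, 0.0092]
wrist_force: [-0.4, -0.4, 0.9]
gripper_force: 0.0
t: 3.7
tool_pos: [0.592, -0.3241, 0.0094]
ee_rot: [0.0, 0.999, -0.051, 0.0]
wrist_force: [-0.8, 1.1, 4.2]
grip_width: 0.0165
gripper_force: 44.3
t: 4.2
tool_pos: [0.5928, -0.3245, 0.1103]
ee_rot: [0.001, 0.999, -0.051, 0.002]
wrist_force: [0.1, -0.1, -2.7]
grip_width: 0.0163
gripper_force: 44.1
units [-0.025 -3.123 -0.501] tool_y ang -95.85 turn 0.002
t 4.2 pos [ 0.5928 -0.3245  0.1103] z-axis [ 0.0034 -0.0017 -1.    ] j [ 0.54  0.55 -0.13  1.62  0.08  0.97 -1.29]
```

View pics/z2.png

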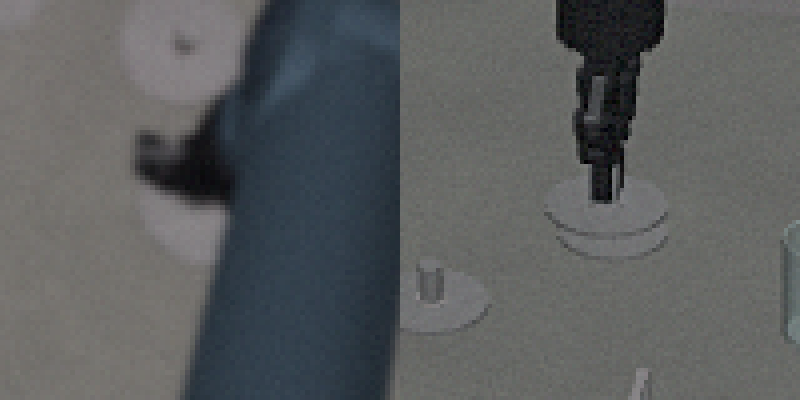

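The pan is held by its stud and looks level. Now I raise it and carry it above the dome.

```bash
python3 -m jog '[[0,0,-0.2,0],[0,0,-0.45,0],[0,-0.2,-0.55,0],[0,-0.4,-0.55,0],[0,-0.7,-0.55,0],[0,-1,-0.55,0]]' | grep -E 'pos'
python3 -m jog '[[0,-0.35,0,0],[0,-0.7,0,0],[0,-1,0,0]]' | grep -E 'pos'
python3 -m jog '[[0,-0.35,0,0],[0,-0.7,0,0],[0,-0.9,0,0],[0,-1,0,0],[0,-1,0,0],[0,-1,0,0]]'
python3 -c "
from h import *
go(.622,-.0135,.13,-96)"
```

```text
tool_pos: [0.5995, -0.2244, 0.1608]
tool_pos: [0.6098, -0.1216, 0.1604]
t: 5.55
tool_pos: [0.6209, -0.0268, 0.162]
ee_rot: [0.001, 0.999, -0.051, -0.002]
wrist_force: [-0.2, -0.8, -2.8]
grip_width: 0.0162
gripper_force: 44.2
units [-0.002 -0.134  0.32 ] tool_y ang -95.84 turn 0.002
t 5.55 pos [ 0.6209 -0.0268  0.162 ] z-axis [-0.0033 -0.0015 -1.    ] j [ 0.17  0.41 -0.24  1.72  0.11  1.03 -1.78]
```

```bash
python3 -m jog '[[0,-0.134,0.1,0],[0,-0.134,0.2,0],[0,-0.134,0.2,0],[0,-0.134,0.2,0],[0,-0.134,0.2,0],[0,-0.134,0.2,0]]' | grep -E 'pos|rot'
python3 - <<'E'
from h import *
o=observe();p=o["tool_pos"];go(.622,-.0135,.1)
zu=p[2]-.0093
a=snap('top','t3');b=snap('side','s3')
for h in(1,1.5,2):print(h,"top",*hullfit("top",a,p[:2],DISC,zu,h),"side",*hullfit("side",b,p[:2],DISC,zu,h))
c=np.zeros((400,800,3),np.uint8);u,v=proj('top',(.6,-.01,.1)).astype(int);c[:,:400]=cv2.resize(a[v-40:v+40,u-40:u+40],(400,400),interpolation=3)
u,v=proj('side',(.6,-.01,.1)).astype(int);c[:,400:]=cv2.resize(b[v-60:v+60,u-60:u+60],(400,400),interpolation=3);cv2.imwrite('pics/z3.png',c)
E
```

```text
tool_pos: [0.6238, -0.0138, 0.1442]
ee_rot: [0.0, 0.999, -0.052, 0.0]
units [-0.019 -0.002  0.442] tool_y ang -95.96 turn None
t 6.05 pos [ 0.6238 -0.0138  0.1442] z-axis [ 7.e-04 -7.e-04 -1.e+00] j [ 0.15  0.43 -0.24  1.73  0.12  0.99 -1.81]
1 top [ 0.6372 -0.0322] -0.317 side [ 0.622  -0.0119] -0.574
1.5 top [ 0.6366 -0.0324] -0.37 side [ 0.6225 -0.0107] -0.576
2 top [ 0.6453 -0.036 ] -0.413 side [ 0.6206 -0.0138] -0.569
```

View pics/z3.png

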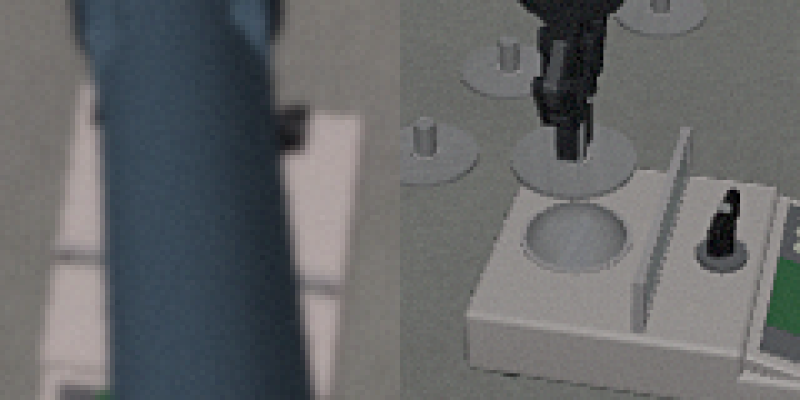

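The side view shows the pan level above the dome, while the arm hides it in the top view. The side-camera relative fit and the pan-to-dome vector from the top camera both put the TCP target at about (0.622, -0.014). I lower the pan to just above contact.

```bash
python3 -m jog '[[-0.018,0,0.1,0],[-0.018,0,0.2,0],[-0.018,0,0.3,0],[-0.018,0,0.38,0],[-0.018,0,0.42,0],[-0.018,0,0.42,0],[-0.018,0,0.42,0],[-0.018,0,0.42,0]]' | grep -E 'pos|force'
python3 - <<'E'
from h import *
go(.622,-.0141,.0963,-96)
o=observe();p=o["tool_pos"];zu=p[2]-.0093;b=snap('side','s4')
for h in(1,1.5,2):print(h,"side",*hullfit("side",b,p[:2],DISC,zu,h))
E
```

```text
tool_pos: [0.6222, -0.0119, 0.1021]
wrist_force: [-0.1, 0.6, -1.6]
gripper_force: 44.3
units [0.    0.022 0.058] tool_y ang -95.84 turn 0.002
t 6.82 pos [ 0.6222 -0.0119  0.1021] z-axis [ 9.e-04  1.e-04 -1.e+00] j [ 0.14  0.48 -0.23  1.76  0.14  0.92 -1.82]
1 side [ 0.6185 -0.0074] -0.654
1.5 side [ 0.6177 -0.0062] -0.697
2 side [ 0.617  -0.0042] -0.704
```

Run:
```python
from h import *
out=np.zeros((400,800,3),np.uint8)
for j,(f,c,zu) in enumerate([("s3",(.6217,-.0119),.1349),("s4",(.6178,-.006),.0928)]):
    im=cv2.imread(f"pics/{f}_raw.png")
    u0,v0=proj('side',(.622,-.014,.1)).astype(int)-[25,25];S=8
    z=cv2.resize(im[v0:v0+50,u0:u0+50],(400,400),interpolation=3)
    for p,col in((c,(0,0,255)),((.6204,-.0126),(0,255,0))):
        H=cv2.convexHull(np.array([(proj('side',q+np.array([*p,zu]))-[u0,v0]+.5)*S for q in DISC]).astype(np.float32)).astype(int)
        cv2.polylines(z,[H],True,col,1)
    out[:,j*400:(j+1)*400]=z
cv2.imwrite("pics/z4.png",out)
```

```text
(no output)
```

View pics/z4.png

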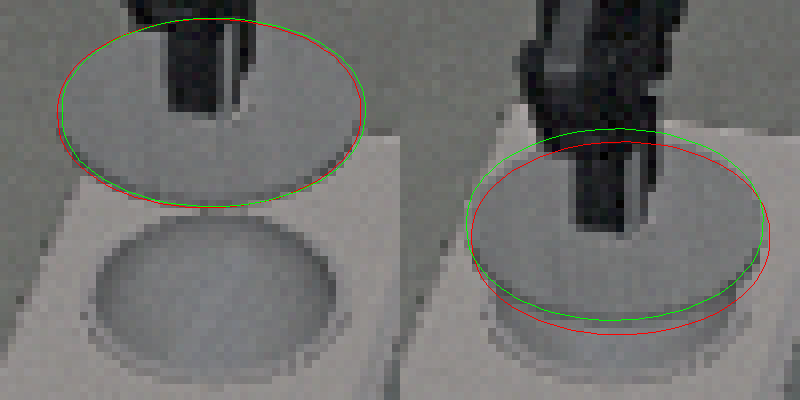

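The second overlay shows the free fit had locked onto the pan's shadow. The outline placed at the dome's measured xy (green) matches the pan in both views. I check how steady the reading is, with small corrections.

```bash
python3 -m jog '[[0,0.015,0,0],[0,0.015,0,0],[0,0.015,0,0],[0,0.015,0,0],[0,0.015,0,0],[0,0.015,0,0]]' | grep -E 'pos|force'
python3 -m jog '[[0,0,0,0],[0,0,0,0],[0,0,0,0]]' | grep -E 'pos|force'
python3 -m jog '[[0,0,0,0],[0,0,0,0],[0,0,0,0]]' | grep -E 'pos|force'
python3 -c "
from h import *
go(.622,-.0141,.0963,-96)"
```

```text
tool_pos: [0.6216, -0.0135, 0.1019]
wrist_force: [0.3, 0.3, -3.4]
gripper_force: 44.3
tool_pos: [0.6216, -0.0135, 0.1018]
wrist_force: [0.4, 0.6, -3.0]
gripper_force: 44.3
tool_pos: [0.6215, -0.0135, 0.1018]
wrist_force: [-0.0, 0.2, -2.2]
gripper_force: 44.3
units [0.005 0.006 0.055] tool_y ang -95.84 turn 0.002
t 7.87 pos [ 0.6215 -0.0135  0.1018] z-axis [-1.e-04  0.e+00 -1.e+00] j [ 0.14  0.48 -0.23  1.76  0.13  0.92 -1.82]
```

```bash
python3 -m jog '[[0.004,0.005,0.015,0],[0.004,0.005,0.03,0],[0.004,0.005,0.04,0],[0.004,0.005,0.04,0],[0.004,0.005,0.04,0]]' | grep -E 'pos|wrist_f'
python3 -m jog '[[0,0,0.005,0],[0,0,0.008,0],[0,0,0.008,0],[0,0,0.008,0]]' | grep -E 'pos|wrist_f'
python3 -m jog '[[0,0,0.005,0],[0,0,0.008,0],[0,0,0.008,0],[0,0,0.008,0]]' | grep -E 'pos|wrist_f'
```

```text
tool_pos: [0.6217, -0.014, 0.0975]
wrist_force: [1.1, 0.3, -3.1]
tool_pos: [0.6219, -0.014, 0.097]
wrist_force: [0.1, 0.1, -3.5]
tool_pos: [0.622, -0.014, 0.0964]
wrist_force: [0.9, -0.2, -1.6]
```

```bash
python3 -m jog '[[0,0,0.005,0],[0,0,0.005,0],[0,0,0.005,0]]' | grep -E 'pos|wrist_f'
python3 -m jog '[[0,0,0.005,0],[0,0,0.005,0],[0,0,0.005,0]]' | grep -E 'pos|wrist_f'
python3 -c "
from h import *
o=observe();print(o['wrist_force'],o['wrist_torque'])"
```

```text
tool_pos: [0.6221, -0.014, 0.0962]
wrist_force: [-2.2, 0.3, 1.2]
tool_pos: [0.6221, -0.014, 0.0962]
wrist_force: [-3.4, -0.1, 5.0]
[-3.39078382 -0.06348867  4.96963606] [-0.0274239   0.62104289  0.04771913]
```

```bash
python3 -m jog '[[0,0,-0.005,0],[0,0,-0.005,0],[0,0,-0.005,0]]' - 20 | grep -E 'pos|wrist_f|gripper_f'
python3 -m jog '[[0,0,0,0],[0,0,0,0],[0,0,0,0],[0,0,0,0]]' -0.45 | grep -E 'pos|force|width'
python3 - <<'E'
from h import *
print(observe()["wrist_force"])
b=snap('side','s5');u0,v0=proj('side',(.622,-.014,.1)).astype(int)-[30,35];S=10
z=cv2.resize(b[v0:v0+60,u0:u0+60],(600,600),interpolation=3)
H=cv2.convexHull(np.array([(proj('side',q+np.array([.6204,-.0126,.087]))-[u0,v0]+.5)*S for q in DISC]).astype(np.float32)).astype(int)
cv2.polylines(z,[H],True,(0,255,0),1);cv2.imwrite("pics/z5.png",z)
E
```

```text
tool_pos: [0.6221, -0.014, 0.0962]
wrist_force: [-2.2, 0.3, 5.0]
gripper_force: 44.9
tool_pos: [0.6219, -0.0141, 0.0952]
wrist_force: [-0.7, -0.0, -0.2]
grip_width: 0.0235
gripper_force: 0.0
[-0.7043242  -0.00115304 -0.19767123]
```

View pics/z5.png

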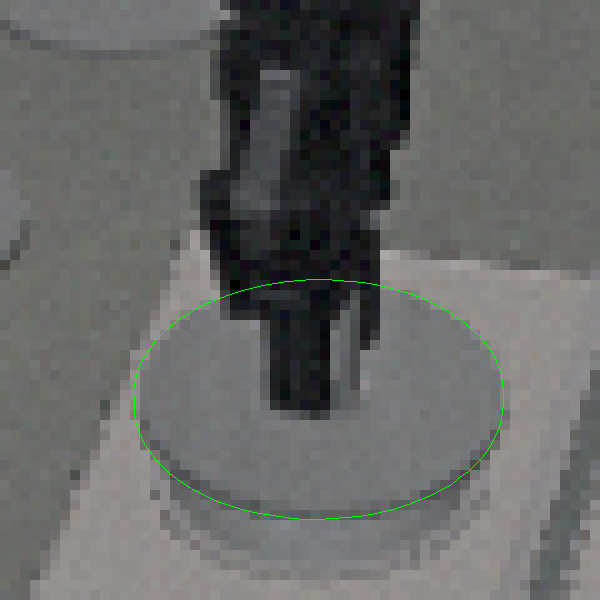

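The pan rests on the dome within about 1 mm of the predicted centred outline and looks level. I open wider and back straight up.

```bash
python3 -m jog '[[0,0,0,0],[0,0,0,0],[0,0,0,0],[0,0,0,0]]' -0.1 | grep -E 'wrist_f|width'
python3 -m jog '[[0,0,-0.1,0],[0,0,-0.25,0],[0,0,-0.45,0],[0,0,-0.7,0],[0,0,-1,0],[0,0,-1,0],[0,0,-1,0]]' | grep -E 'pos|wrist_f'
python3 - <<'E'
from h import *
go(.511,-.0022,.195,-12)
b=snap('side','s6');u0,v0=proj('side',(.58,-.014,.1)).astype(int)-[50,37];S=8
z=cv2.resize(b[v0:v0+75,u0:u0+100],(800,600),interpolation=3)
for dx in(0,):
  H=cv2.convexHull(np.array([(proj('side',q+np.array([.6204,-.0126,.087]))-[u0,v0]+.5)*S for q in DISC]).astype(np.float32)).astype(int)
  cv2.polylines(z,[H],True,(0,255,0),1)
cv2.imwrite("pics/z6.png",z)
E
```

```text
wrist_force: [-0.2, -0.0, 0.4]
grip_width: 0.0386
tool_pos: [0.6242, -0.0138, 0.1996]
wrist_force: [-0.3, 0.8, 0.2]
units [-1.138e+00 -1.000e-03  3.800e-02] tool_y ang -95.85 turn -0.932
t 11.0 pos [ 0.6242 -0.0138  0.1996] z-axis [ 0.007 -0.    -1.   ] j [ 0.15  0.37 -0.25  1.69  0.1   1.09 -1.79]
```

View pics/z6.png

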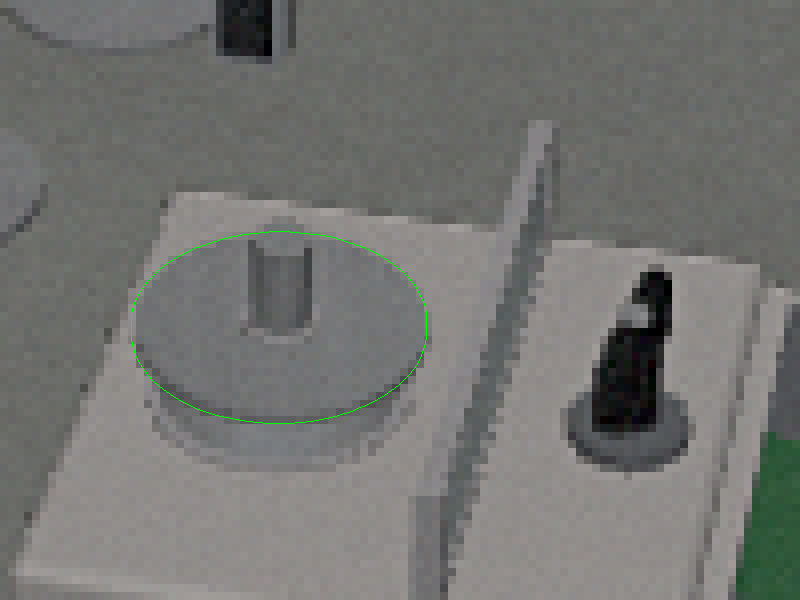

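The pan sits level with its stud at (280,285), exactly on the predicted outline. The knob collar is at (629,430) and the pane is intact. I move over the knob with the jaws turned across the wings.

```bash
python3 -m jog '[[-0.25,0,0,-0.07],[-0.5,0,0,-0.15],[-0.8,0,0,-0.24],[-1,0,0,-0.32],[-1,0,0,-0.4],[-1,0,0,-0.48],[-1,0,0,-0.56],[-1,0,0,-0.64],[-1,0,0,-0.72],[-1,0,0,-0.8],[-1,0,0,-0.88],[-1,0,0,-0.93]]' -0.3 | grep -E 'pos|wrist_f|width'
python3 -m jog '[[0,0,0,0],[0,0,0,0],[0,0,0,0]]' | grep -E 'pos'
python3 - <<'E'
from h import *
go(.5125,-.0024,.1,-12)
u0,v0=proj('side',(.58,-.014,.1)).astype(int)-[50,37]
for u,v,z in[(629,425,.07),(629,347,.098),(655,270,.11)]:print(at_z("side",u/8-.5+u0,v/8-.5+v0,z)+[.0018,-.0017,0])
b=cv2.imread("pics/t0_raw.png");g=cv2.cvtColor(b,cv2.COLOR_BGR2GRAY).astype(float)
# wing model fit in the top picture (dark bar 54x10, z .085-.11)
B=np.array([(x,y,z) for x in(-.005,.005) for y in(-.027,.027) for z in(.085,.11)])
M=np.meshgrid(np.arange(225,255),np.arange(198,228));I=g[198:228,225:255]
def f(p):
    c,s=np.cos(p[2]),np.sin(p[2]);P=np.array([proj("top",(p[0]+c*x-s*y,p[1]+s*x+c*y,z)) for x,y,z in B])
    H=(cv2.convexHull(((P-[225,198]+.5)*16).astype(np.float32))).astype(np.int32);m=np.zeros((480,480),np.uint8);cv2.fillPoly(m,[H],255)
    m=cv2.resize(m,(30,30),interpolation=cv2.INTER_AREA)/255.;m=cv2.GaussianBlur(m,(0,0),1.)
    return -np.corrcoef(m.ravel(),-I.ravel())[0,1]
best=min((f((x,y,t)),x,y,t) for x in np.arange(.505,.52,.002) for y in np.arange(-.008,.004,.002) for t in np.radians([-22,-18,-14,-10,-6]))
r=minimize(f,best[1:],method="Nelder-Mead",options=dict(initial_simplex=np.array(best[1:])+np.array([[0,0,0],[.002,0,0],[0,.002,0],[0,0,.05]])))
print("wing top (bias removed)",r.x[:2]-[.0018,0],np.degrees(r.x[2]),r.fun)
E
```

```text
tool_pos: [0.521, -0.004, 0.1942]
wrist_force: [0.0, 0.6, 0.6]
grip_width: 0.03
tool_pos: [0.5218, -0.004, 0.195]
units [-0.004 -0.093  0.95 ] tool_y ang -12.28 turn -0.003
t 12.3 pos [ 0.5218 -0.004   0.195 ] z-axis [-1.6e-03  1.0e-04 -1.0e+00] j [ 0.34  0.21 -0.45  1.92  0.11  1.03 -0.38]
[ 0.51394305 -0.00128716  0.07      ]
[ 0.51538959 -0.0037535   0.098     ]
[ 0.50925214 -0.02694075  0.11      ]
wing top (bias removed) [ 0.51172402 -0.00289535] -14.513247060404852 -0.6071798033776324
```

```bash
python3 -m jog '[[0,-0.088,0.2,0.01],[0,-0.088,0.45,0.01],[0,-0.088,0.6,0.01],[0,-0.088,0.6,0.01],[0,-0.088,0.6,0.01],[0,-0.088,0.6,0.01]]' | grep -E 'pos'
python3 -c "
from h import *
go(.513,-.0022,.083,-13)"
```

```text
tool_pos: [0.5146, -0.0019, 0.1366]
units [-0.007 -0.016  0.536] tool_y ang -13.08 turn -0.001
t 12.8 pos [ 0.5146 -0.0019  0.1366] z-axis [ 1.5e-03  1.0e-04 -1.0e+00] j [ 0.32  0.28 -0.44  1.99  0.15  0.91 -0.43]
```

```bash
python3 -m jog '[[0,-0.01,0.12,0],[0,-0.01,0.25,0],[0,-0.01,0.37,0],[0,-0.01,0.47,0],[0,-0.01,0.53,0],[0,-0.01,0.53,0],[0,-0.01,0.53,0],[0,-0.01,0.53,0]]' | grep -E 'pos|wrist_f'
python3 - <<'E'
from h import *
go(.513,-.0022,.083,-13)
b=snap('side','s7');u0,v0=proj('side',(.56,-.014,.11)).astype(int)-[50,45];S=8
z=cv2.resize(b[v0:v0+75,u0:u0+100],(800,600),interpolation=3);cv2.imwrite("pics/z7.png",z)
E
```

```text
tool_pos: [0.5134, -0.0017, 0.0831]
wrist_force: [0.6, -0.7, -0.2]
units [-0.006 -0.003  0.001] tool_y ang -13.05 turn -0.001
t 13.47 pos [ 0.5134 -0.0017  0.0831] z-axis [ 9.e-04  1.e-04 -1.e+00] j [ 0.3   0.36 -0.42  2.02  0.2   0.8  -0.47]
```

View pics/z7.png

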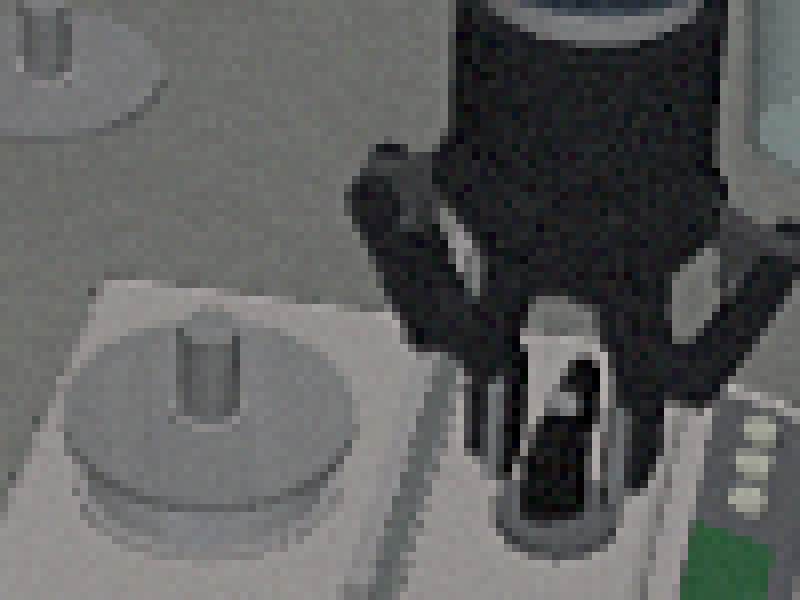

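The fingers straddle the wings at about (565,430), clear of the pane, and the pan is still level. I close gently, then turn clockwise.

```bash
python3 -m jog '[[0,0,0,0],[0,0,0,0],[0,0,0,0],[0,0,0,0],[0,0,0,0],[0,0,0,0]]' -1 40 | grep -E 'pos|rot|force|width'
python3 -m jog '[[0,0,0,0.05],[0,0,0,0.1],[0,0,0,0.15],[0,0,0,0.2],[0,0,0,0.25],[0,0,0,0.3],[0,0,0,0.3]]' | grep -E 'pos|rot|force|width'
python3 -c "
from h import *
go(.513,-.0022,.083,-92);print(observe()['wrist_torque'])"
```

```text
tool_pos: [0.5145, -0.002, 0.0836]
ee_rot: [0.001, 0.783, 0.622, 0.001]
wrist_force: [2.7, -1.2, 2.2]
grip_width: 0.0163
gripper_force: 39.4
tool_pos: [0.5149, -0.0022, 0.0836]
ee_rot: [0.001, 0.907, 0.421, 0.002]
wrist_force: [5.8, -1.1, 1.9]
grip_width: 0.016
gripper_force: 39.3
units [-0.013 -0.014  0.006] tool_y ang -40.14 turn 0.576
t 14.6 pos [ 0.5149 -0.0022  0.0836] z-axis [ 4.3e-03 -4.0e-04 -1.0e+00] j [ 0.22  0.34 -0.33  2.02  0.16  0.79 -0.91]
[-0.32659386 -0.96823787 -0.01818246]
```

```bash
python3 -m jog '[[0,0,0,0.05],[0,0,0,0.1],[0,0,0,0.15],[0,0,0,0.2],[0,0,0,0.25],[0,0,0,0.3],[0,0,0,0.35],[0,0,0,0.4],[0,0,0,0.4],[0,0,0,0.4]]' | grep -E 'pos|force|width'
python3 -c "
from h import *
go(.513,-.0022,.083,-92);print(observe()['wrist_torque'])"
python3 -m jog '[[0,0,0,0.03],[0,0,0,0.06],[0,0,0,0.1],[0,0,0,0.14],[0,0,0,0.18],[0,0,0,0.18]]' | grep -E 'pos|force|width'
python3 -c "
from h import *
go(.513,-.0022,.083,-92);print(observe()['wrist_torque'])"
```

```text
tool_pos: [0.5153, -0.0027, 0.0836]
wrist_force: [5.8, -2.5, 1.2]
grip_width: 0.016
gripper_force: 39.2
units [-0.021 -0.011  0.006] tool_y ang -75.99 turn 0.178
t 15.43 pos [ 0.5153 -0.0027  0.0836] z-axis [ 5.2e-03 -7.0e-04 -1.0e+00] j [ 0.12  0.33 -0.22  2.03  0.1   0.79 -1.49]
[-0.46046213 -1.14196584 -0.03293911]
tool_pos: [0.5154, -0.003, 0.0836]
wrist_force: [5.3, -3.2, 1.3]
grip_width: 0.0163
gripper_force: 39.2
units [-0.024 -0.007  0.006] tool_y ang -92.25 turn -0.003
t 15.93 pos [ 0.5154 -0.003   0.0836] z-axis [ 0.0053 -0.0013 -1.    ] j [ 0.07  0.33 -0.17  2.03  0.08  0.78 -1.75]
[-0.62430271 -1.13126795  0.0894063 ]
```

```bash
for i in 1 2 3; do python3 -m jog '[[0,0,0,0.02],[0,0,0,0.03],[0,0,0,0.03]]' | grep -E 'width'
python3 -c "
from h import *
o=observe();M=rot(o['ee_rot']);print(round(np.degrees(np.arctan2(M[1,1],M[0,1])),2),o['wrist_torque'],o['wrist_force'])"; done
```

```text
grip_width: 0.0162
-94.73 [-0.66796821 -1.15033324  0.46818466] [ 5.26298798 -2.99880337 -0.28832965]
grip_width: 0.016
-97.61 [-0.69359131 -0.78081988  0.05137552] [ 4.31851728 -3.05932267  4.1769728 ]
grip_width: 0.0162
-100.17 [-0.74691647 -0.78521852  0.42005409] [ 4.40914621 -2.66934749  4.7466206 ]
```

Torque jumped at -92° to -95°, exactly where the 1.5 rad stop should be, so the knob is against its stop. I release, lift and move aside to check.

```bash
python3 -m jog '[[0,0,0,0],[0,0,0,0],[0,0,0,0],[0,0,0,0],[0,0,0,0]]' -0.2 | grep -E 'pos|force|width'
python3 -m jog '[[0,0,-0.15,0],[0,0,-0.35,0],[0,0,-0.6,0],[0,0,-0.9,0],[0,0,-1,0],[0,0,-1,0]]' | grep -E 'pos|wrist_f'
python3 -m jog '[[0,0.3,-0.2,0],[0,0.6,-0.2,0],[0,0.9,-0.2,0],[0,1,-0.2,0]]' | grep -E 'pos'
python3 -m jog '[[0,0.3,0,0],[0,0.6,0,0],[0,0.9,0,0],[0,1,0,0]]' | grep -E 'pos'
python3 -m jog '[[0,0.3,0,0],[0,0.6,0,0],[0,0.9,0,0],[0,1,0,0],[0,1,0,0],[0,1,0,0]]' | grep -E 'pos'
python3 - <<'E'
from h import *
t=snap("top","t8");s=snap("side","s8")
B=np.array([(x,y,z) for x in(-.005,.005) for y in(-.027,.027) for z in(.085,.11)])
def wing(n,im,c0,ref):
    g=cv2.cvtColor(im,cv2.COLOR_BGR2GRAY).astype(float);q=proj(n,(.513,-.002,.095)).astype(int)-15
    I=g[q[1]:q[1]+30,q[0]:q[0]+30]
    def f(p):
        c,s_=np.cos(p[2]),np.sin(p[2]);P=np.array([proj(n,(p[0]+c*x-s_*y,p[1]+s_*x+c*y,z)) for x,y,z in B])
        H=cv2.convexHull(((P-q+.5)*16).astype(np.float32)).astype(np.int32);m=np.zeros((480,480),np.uint8);cv2.fillPoly(m,[H],255)
        m=cv2.GaussianBlur(cv2.resize(m,(30,30),interpolation=cv2.INTER_AREA)/255.,(0,0),1.);return -np.corrcoef(m.ravel(),-np.minimum(I,110).ravel())[0,1]
    b=min((f((x,y,a)),x,y,a) for x in np.arange(c0[0]-.004,c0[0]+.005,.002) for y in np.arange(c0[1]-.004,c0[1]+.005,.002) for a in np.radians(np.arange(-120,60,6)))
    r=minimize(f,b[1:],method="Nelder-Mead",options=dict(initial_simplex=np.array(b[1:])+np.array([[0,0,0],[.002,0,0],[0,.002,0],[0,0,.04]])))
    print(n,ref,r.x[:2],"perp yaw",np.degrees(r.x[2]),"lock",np.radians(-6.1)-r.x[2],r.fun)
for nm,ti,si in(("before",cv2.imread("pics/t0_raw.png"),cv2.imread("pics/s0_raw.png")),("after",t,s)):
    wing("top",ti,(.515,-.0025),nm);wing("side",si,(.5115,-.0005),nm)
s6=cv2.imread("pics/s6_raw.png");u,v=proj("side",(.622,-.014,.1)).astype(int)
a=cv2.GaussianBlur(s6,(0,0),1)[v-25:v+25,u-25:u+25].astype(float);b=cv2.GaussianBlur(s,(0,0),1)[v-25:v+25,u-25:u+25].astype(float)
print("pan change s6->s8: mean/max abs diff",abs(a-b).mean(),abs(a-b).max())
for h in(1,1.5,2):print("top pan",*hullfit("top",t,(.6237,-.0139),DISC,.087,h))
print(observe()["t"])
E
```

```text
tool_pos: [0.5116, -0.0013, 0.082]
wrist_force: [0.0, 0.0, 1.1]
grip_width: 0.0339
gripper_force: 0.0
tool_pos: [0.5153, -0.0014, 0.1859]
wrist_force: [-0.5, 0.7, 1.1]
tool_pos: [0.4924, -0.1055, 0.201]
tool_pos: [0.4742, -0.2032, 0.2008]
tool_pos: [0.4588, -0.2954, 0.2014]
top before [ 0.51305717 -0.00317732] perp yaw -13.844527599696885 lock 0.13516750562628405 -0.8167711810357655
side before [0.51137775 0.00452508] perp yaw -11.056969438509952 lock 0.08651543762273327 -0.846276314435479
top after [ 0.51401847 -0.00385165] perp yaw -92.07924002038598 lock 1.5006208267182117 -0.8012061366142111
side after [0.51210208 0.00207796] perp yaw -91.02226830900084 lock 1.4821731902541018 -0.8211371506513876
pan change s6->s8: mean/max abs diff 1.8798666666666666 5.0
top pan [ 0.6206 -0.0139] -0.751
top pan [ 0.6203 -0.014 ] -0.848
top pan [ 0.6196 -0.0139] -0.882
18.8667
```

The lock reads 1.50 (top) and 1.48 (side), and the pan is unchanged. I do one numerical tilt check of the pan.

Run:
```python
from h import *
for n,f,x0 in(("side","s8",(.6204,-.0126)),("top","t8",(.6237,-.0139)),("side","s0",(.590,-.324)),("top","t0",(.5938,-.324))):
    g=cv2.GaussianBlur(cv2.cvtColor(cv2.imread(f"pics/{f}_raw.png"),cv2.COLOR_BGR2GRAY).astype(float),(0,0),.6)
    z0=.087 if f[1]=="8" else 0.
    A=np.linspace(0,2*np.pi,90,endpoint=False);T=.0042
    def S(p,r):
        P=np.array([proj(n,(p[0]+r*np.cos(a),p[1]+r*np.sin(a),z0+.004+r*(p[2]*np.cos(a)+p[3]*np.sin(a)))) for a in A]);return mc(g,[P[:,1],P[:,0]],order=1)
    def fn(p):return -np.mean(np.tanh(np.abs(S(p,.0475)-S(p,.042))/15))+ (20*(p[2]**2+p[3]**2))*.2
    b=min((fn((x0[0]+i,x0[1]+j,0,0)),x0[0]+i,x0[1]+j,0,0) for i in np.arange(-.005,.006,.0025) for j in np.arange(-.005,.006,.0025))[1:]
    r=minimize(fn,b,method="Nelder-Mead",options=dict(maxiter=300,initial_simplex=np.array(b)+np.vstack([np.zeros(4),np.diag([.002,.002,.04,.04])])))
    print(n,f,"xy",np.round(r.x[:2],4),"slopes x,y",np.round(r.x[2:],3),round(r.fun,3))
# direct stud-axis check in side view (most upright cue): stud edges per row vs. prediction
s=cv2.GaussianBlur(cv2.cvtColor(cv2.imread("pics/s8_raw.png"),cv2.COLOR_BGR2GRAY).astype(float),(0,0),.5)
def stud(im,c,z0):
    best=[]
    for tx in np.arange(-.15,.151,.01):
        for dx in np.arange(-.004,.0041,.0005):
            v=[]
            for z in np.linspace(.008,.033,8):
                for sg in(-1,1):
                    P=[proj("side",(c[0]+dx+tx*z+sg*q,c[1],z0+z)) for q in(.0075,.0105)]
                    a,b=[mc(im,[[q[1]],[q[0]]],order=1)[0] for q in P];v.append(abs(a-b))
            best.append((np.mean(v),tx,dx))
    return max(best)
print("stud (contrast, x-lean, dx): now",stud(s,(.6204,-.0126),.087))
g0=cv2.GaussianBlur(cv2.cvtColor(cv2.imread("pics/s0_raw.png"),cv2.COLOR_BGR2GRAY).astype(float),(0,0),.5)
print("on bench",stud(g0,(.590,-.324),0))
```

```text
side s8 xy [ 0.618 -0.013] slopes x,y [ 0.034 -0.011] -0.732
top t8 xy [ 0.6206 -0.014 ] slopes x,y [0.005 0.006] -0.801
side s0 xy [ 0.5896 -0.3216] slopes x,y [0.004 0.01 ] -0.493
top t0 xy [ 0.5935 -0.3239] slopes x,y [-0.003  0.003] -0.377
stud (contrast, x-lean, dx): now (np.float64(26.450743844812173), np.float64(1.3877787807814457e-16), np.float64(-0.001))
on bench (np.float64(16.510760948808542), np.float64(0.010000000000000148), np.float64(-0.0015))
```

Run:
```python
from h import *
im=np.mean([cv2.cvtColor(viewer.camera("side"),cv2.COLOR_RGB2GRAY).astype(float) for _ in range(16)],0)
np.save("pics/avg.npy",im)
def edge(c,z,sg):
    # subpixel x of stud edge at height z: peak gradient of profile along world x
    q=np.linspace(.0045,.0135,37);P=np.array([proj("side",(c[0]+sg*r,c[1],z)) for r in q])
    v=mc(im,[P[:,1],P[:,0]],order=3);d=np.abs(np.gradient(v));w=d**2;return c[0]+sg*(w@q)/w.sum()
pans=dict(now=((.6195,-.0126),.087),A=((.773,-.193),0),B=((.722,-.331),0),D=((.591,-.455),0))
for k,(c,z0) in pans.items():
    Z=np.linspace(.010,.031,12)
    for _ in range(3):
        m=np.array([(edge(c,z0+z,-1)+edge(c,z0+z,1))/2 for z in Z]);c=(m.mean(),c[1])
    s=np.polyfit(Z,m,1);print(k,"stud x",round(m.mean(),4),"lean x",round(s[0],3),"scatter mm",np.round(np.std(m-np.polyval(s,Z))*1e3,2))
    # disc rim (left/right extremes) height difference: fit x, y, slopes on averaged image
    A=np.linspace(0,2*np.pi,120,endpoint=False);c=np.array([c[0],c[1]])
    def S(p,r):
        P=np.array([proj("side",(p[0]+r*np.cos(a),p[1]+r*np.sin(a),z0+.004+r*(p[2]*np.cos(a)+p[3]*np.sin(a)))) for a in A]);return mc(im,[P[:,1],P[:,0]],order=1)
    fn=lambda p:-np.mean(np.tanh(np.abs(S(p,.0475)-S(p,.042))/15))+2*(p[2]**2+p[3]**2)
    b=min((fn((c[0]+i,c[1]+j,0,0)),c[0]+i,c[1]+j,0,0) for i in np.arange(-.004,.005,.002) for j in np.arange(-.006,.007,.002))[1:]
    r=minimize(fn,b,method="Nelder-Mead",options=dict(maxiter=300,initial_simplex=np.array(b)+np.vstack([np.zeros(4),np.diag([.002,.002,.04,.04])])))
    print("   disc",np.round(r.x,4),round(r.fun,3))
```

```text
now stud x 0.6199 lean x 0.001 scatter mm 0.08
   disc [ 0.6181 -0.0121  0.0358  0.001 ] -0.826
A stud x 0.7741 lean x -0.023 scatter mm 0.22
   disc [ 0.773  -0.1892 -0.0072  0.0147] -0.649
B stud x 0.7227 lean x 0.046 scatter mm 0.36
   disc [ 0.7226 -0.3289  0.0065 -0.0073] -0.61
D stud x 0.5934 lean x 0.015 scatter mm 0.07
   disc [ 5.922e-01 -4.519e-01  5.100e-03 -5.000e-04] -0.626
```

The pan's tilt is within about 0.015–0.035 rad, roughly 1 mm off centre. The lock is at its stop and the gripper is clear, so I hand the job in.

```bash
python3 -c "
from workcell import robot,observe
print(observe()['t'],observe()['wrist_force']);print(robot.finish_job())"
```

```text
19.6667 [ 0.39704025 -0.38449681 -0.69086441]
the job is handed in; nothing more can be done
None
```

Job handed in at about 20 s: the pan balances on the dome, tilted an estimated 0.015–0.035 rad (about 1 mm off centre), and the knob is at its clockwise stop (lock about 1.5 rad); I saw no contact with the pane and never went near the beaker, jar or weight.

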